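Catch the piston pins in the pail and set it down on the mat

TASK

Lift the pail by its arch handle off the steel stand, hold it under the lip of the chute and raise it so that its rim pushes up the two prongs of the gate, and catch all three piston pins in it. Then lower the pail so that the gate shuts again, and gently set it down upright, wholly on the rubber mat, with the pins in it, and let go. Keep the pail upright, touch the chute and its gate with nothing but the pail, and do not disturb the spray can, the carton or the valve cover.

Things in the scene. Friction and masses are not known exactly. Their poses are not given: they have to be found in the camera images.
- pail: Open round aluminium pail, 110 tall, outer diameter 100 at base, 130 at rim, wall 3, floor 5 thick; about 0.35 kg, empty. Origin: underside centre. Rigid arch handle over the mouth: uprights outside the rim at y = +-66 to 71, joined by a bar 14 x 14 square, 142 long, along the pail's y, at heights 183 to 197. Under the arch the mouth is open to +-x (132 wide, 73 high).
- pail_grip (a point): Middle of the handle's bar, 190 above the pail's underside; the bar is 14 wide along the pail's x, so the fingers close along x, from above.
- stand: Fixed low steel stand, 150 x 150 square, on which the pail stands at the start. Origin: on the table under its centre. Its plate is 70 high, with a kerb 4 thick all round that rises to 80.
- mat: Fixed flat square rubber mat, 160 x 160, 4 thick, empty. Origin: underside centre, sides along its x and y. The pail goes here.
- chute: Fixed grey steel chute on dark legs, pouring to its own -x. Origin: on the table straight below the lip's middle. Trough 68 wide inside, 190 long, slope 22 degrees; lip 200 above the table, floor 5 thick. Side walls 38 high, top of upper end about 310 high. Gate guides at y = +-41, x = 6 to 16, reach 255. Legs and foot plate at x = 50 to 180; in front of them it is clear under the lip.
- chute_lip (a point): Middle of the lip edge, chute frame (0, 0, 200).
- gate (a joint): Upright steel gate plate across the chute's mouth (at chute x = 1 to 5, its top 248 above the table when shut) which slides straight up: 0 = shut, 0.042 m = fully up; it weighs 0.12 kg and drops shut by itself. The pins roll out under it from about 0.032 m up.
- gate_prongs (a point): Middle between the undersides of the gate's two level prongs; rises with the gate. Prongs at chute y = +-46, 6 x 6 thick, from chute x = 5 to -52, undersides 150 above the table when shut. The pail's rim lifts them: with pail centre at chute x = -62 and handle bar along chute y, raise the rim to about 188 above the table.
- pin1: Steel piston pin (tube-like round bar), 30 diameter, 64 long along its y, about 0.1 kg; origin at its centre. Lies across the chute, lowest of the three, against the gate.
- pin2: Same pin, second in the chute.
- pin3: Same pin, third and highest in the chute.
- can: Bystander: white spray can, 66 diameter, 190 tall, standing. Origin: underside centre.
- carton: Bystander: closed cardboard carton, 110 (x) x 90 (y) x 90 high. Origin: underside centre.
- cover: Bystander: cast aluminium valve cover, 160 (x) x 80 (y) x 59 high. Origin: underside centre.
Things that resemble listed ones, but are neither listed nor needed, are in the scene too. Leave any green look-alike of the pin3 alone.

How it is judged:
On the way, in this order (a step that is already met when the one before it is completed fails the run):
1. the pail is lifted clear of the stand (z of pail in the frame of stand above 0.095 m), for 0.1 s.
2. all three pins are in the pail while it is held above the table (horizontal distance between each of pin1, pin2, pin3 and pail below 0.062 m and z of pin1 in the frame of pail between 0 and 0.112 m and z of pin2 in the frame of pail between 0 and 0.112 m and z of pin3 in the frame of pail between 0 and 0.112 m and height (world z) of pail above 0.015 m), for 0.2 s.
At the end, for the whole second after the job is handed in: The pail stands upright (within 0.08 rad) and at rest on the mat, its base wholly on it (centre within 31 mm of the mat's centre along each of the mat's sides), all three pins inside it, the gate shut again (within 5 mm) (horizontal distance between each of pin1, pin2, pin3 and pail below 0.062 m and z of pin1 in the frame of pail between 0 and 0.112 m and z of pin2 in the frame of pail between 0 and 0.112 m and z of pin3 in the frame of pail between 0 and 0.112 m and x of pail in the frame of mat between -0.031 and 0.031 m and y of pail in the frame of mat between -0.031 and 0.031 m and z of pail in the frame of mat below 0.008 m and angle between pail's own z axis and vertical below 0.08 rad and value of joint gate below 0.005 m and linear speed of pail below 0.02 m/s); the robot touches nothing.
It fails at once if the pail is tipped by more than 0.5 rad (angle between pail's own z axis and vertical above 0.5 rad).
It fails at once if the robot itself touches the chute or its gate (contact force between any of the fingers, the arm and chute above 1 N).
It fails at once if the pail is dropped or slammed onto the mat (over 80 N on the mat) (contact force between pail and mat above 80 N).
It fails at once if a bystander is moved by more than 20 mm or tipped (distance of any of can, carton, cover from where it was at the start of the episode above 0.02 m or angle between any of can, carton, cover's own z axis and vertical above 0.3 rad).
It also fails if it takes over 59 s, if anything falls off the work surface, if the arm or the gripper's body presses on something with over 40 N, if the wrist force passes 120 N, or if a joint passes its speed limit or range.

ROBOT

A 6-joint arm with a two-finger parallel gripper is mounted at the origin on the work surface. World frame = base frame: x ahead of the robot, y to its left, z up, the work surface at z = 0. Lengths are in m, angles in rad, forces in N, time in s.
With the tool pointing down it reaches from about 0.3 to 0.825 m from the base axis. Payload 5.4 kg.
Tool frame: the origin (TCP) lies midway between the tips of the shut fingers; the grasp point (between the pads) lies 19 mm behind it (robot.tcp_to_grasp is the distance from the TCP to the grasp point, in m); x points along the fingers, z is the direction in which the jaws open and shut, and the axes are right-handed (so a half turn about x gives the same grasp; the last joint's range is limited). The gripper opens to 92 mm and grips with 3 to 60 N. Pads are 20 mm wide; open, the fingers measure 128 mm over their backs; the gripper's body (75 mm by 189 mm) begins 69 mm behind the grasp point.
Start: joints at [-1.485, 0.158, 1.597, -0, 1.386, -0.21], TCP at [0.168, -0.55, 0.215] pointing down, gripper open.
Joint ranges: [-2.91, 2.91], [-0.94, 2.29], [0.18, 2.7], [-1.29, 4.43], [0.17, 2.64], [-3, 3]. Speed limits (rad/s): [2.57, 2.57, 3.14, 3.14, 3.14, 3.14].

INTERFACE

Orientations are given as a unit quaternion [x, y, z, w].
In Python, from cell import robot gives the robot as it stands.
- The arm moves only by the tool move_arm, never from a script. Its arguments are lists of equal length, an entry for each row: "grip": the finger opening in mm, from 0 to 91.9; "offset": the shift along the tool's x, y, z in mm, a list of three; "angular": the turn, a rotation vector about the tool's x, y, z in degrees, a list of three. In form: {"grip": [grip, ...], "offset": [[dx, dy, dz], ...], "angular": [[wx, wy, wz], ...]}. A call has 1 to 12 rows; each row is the pose to reach, as a shift and turn from the pose measured when the call began, along the tool's axes at that moment; what a row does not reach only later rows make up. A row lasts 1/8 s, in which the tool goes at most 62.5 mm and 10.7 degrees, less where a joint would pass 70% of its speed; a pose out of reach is approached as far as the arm can. A call with a gripper value outside its range is refused whole. The fingers move at their own pace and stop on an object; the grip force is fixed at half the most. Time passes only in rows, so rows that repeat a pose let the fingers close. It gives the time, the measured TCP pose, the force and the opening at its end, in the units of the state.
- robot.get_state(): the state, without advancing time (a new reading comes with each control period).
- robot.grab_frame(name): name is "scene" or "top" or "wrist"; returns the picture (400x640x3 uint8, red, green, blue); there is no depth.
- robot.camera_model(name): a dict with "camera_matrix" (3x3 intrinsics, pixels), "T" (4x4, takes a point from camera to world coordinates). Camera axes: x right, y down, z forward; pixel columns grow to the right and rows downward; lengths in m; the calibration is good to about 2 mm. A picture is of the moment at which its call begins: read the wrist's pose just before it. camera_model takes no time and is no camera call; for the wrist camera it gives the pose at the moment of the call.
- robot.job_done(): hands the job in, once; it reports no verdict.
The state is a dict: "clock": time; "joint_positions": joint angles; "qd": joint speeds; "joint_torque": joint torques, N m; "eef_pos": TCP position; "tcp_rot": TCP orientation; "contact_force": force on the tool from outside, world axes, zero at the start; "moment": the same for the moment, N m; "finger_gap": finger opening in m.
Only numpy, scipy, OpenCV 4.12 (cv2) and the standard library are available. Lean on these libraries where they do the work, as an engineer would, in place of code of your own. Each camera call takes 0.05 s, during which the arm holds its last target.

## Working session

There is one attempt and no reset: what is moved stays moved. The work goes in short steps, Python scripts to look and compute and a tool call to move; the robot and the scene stay as the last step left them, time stands still between calls to the robot, and variables do not carry over. Pictures are saved under pics/ and viewed, and the job is handed in when it is done.

Besides the shell and the picture viewer there is one more tool, called as name(argument=value, ...) on one line, values as JSON. move_arm: Moves the arm, as the interface text tells. Its arguments: {"type":"object","properties":{"grip":{"type":"array","items":{"type":"number"}},"offset":{"type":"array","items":{"type":"array","items":{"type":"number"}}},"angular":{"type":"array","items":{"type":"array","items":{"type":"number"}}}},"required":["grip","offset","angular"]}

```bash
mkdir -p pics; ls
python3 - <<'E'
from cell import robot
import cv2
print(robot.get_state())
for n in ("scene","top","wrist"):
    m=robot.camera_model(n); print(n,m["camera_matrix"],m["T"].round(4) if hasattr(m["T"],"round") else m["T"])
    cv2.imwrite(f"pics/{n}0.png",robot.grab_frame(n)[:,:,::-1])
E
```

```text
pics
{'clock': 0.0, 'joint_positions': array([-1.48511042e+00,  1.59061045e-01,  1.59824075e+00, -1.65962552e-05,
        1.38619107e+00, -2.10101354e-01]), 'qd': array([-0.0001063 ,  0.00109918, -0.00152951, -0.001328  ,  0.00078689,
        0.00040672]), 'joint_torque': array([-3.21139360e-04, -3.85568333e+01, -3.22108841e+01,  7.01367483e-02,
        3.78155708e-02, -1.58704979e-04]), 'eef_pos': array([ 0.16752697, -0.5493924 ,  0.21360792]), 'tcp_rot': array([ 0.42136307,  0.56866868, -0.42036337,  0.56777084]), 'contact_force': array([ 0.93775672, -0.01685224, -0.44074964]), 'moment': array([ 0.01157003,  0.0476203 , -0.0372752 ]), 'finger_gap': 0.09181581959115845}
scene [[393.67751398   0.         317.26084335]
 [  0.         393.67751398 201.05051843]
 [  0.           0.           1.        ]] [[ 0.6425  0.6321 -0.4332  1.0125]
 [ 0.7662 -0.5405  0.3476 -0.3015]
 [-0.0144 -0.5552 -0.8316  0.9653]
 [ 0.      0.      0.      1.    ]]
top [[445.72861295   0.         326.37188069]
 [  0.         445.72861295 211.77645926]
 [  0.           0.           1.        ]] [[ 7.000e-04 -9.842e-01  1.770e-01  3.948e-01]
 [-1.000e+00 -2.200e-03 -8.500e-03  2.970e-02]
 [ 8.700e-03 -1.770e-01 -9.842e-01  1.230e+00]
 [ 0.000e+00  0.000e+00  0.000e+00  1.000e+00]]
wrist [[297.59062013   0.         318.20338695]
 [  0.         297.59062013 203.2321604 ]
 [  0.           0.           1.        ]] [[ 0.2916 -0.9138 -0.2828  0.2475]
 [-0.9565 -0.2793 -0.0838 -0.5256]
 [-0.0024  0.2949 -0.9555  0.3846]
 [ 0.      0.      0.      1.    ]]
```

View pics/scene0.png

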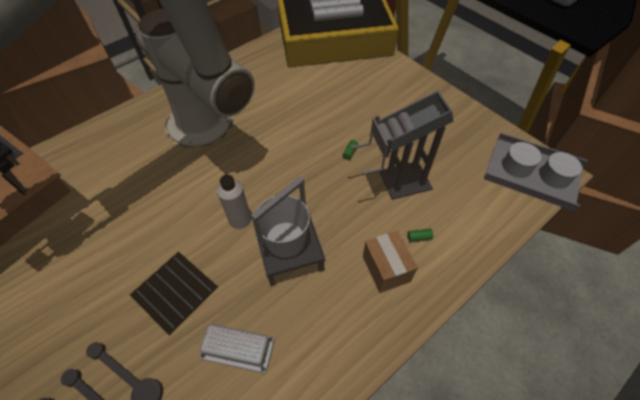

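View pics/top0.png

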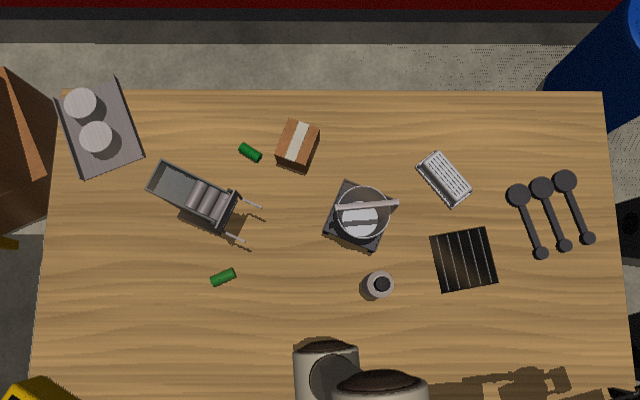

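View pics/wrist0.png

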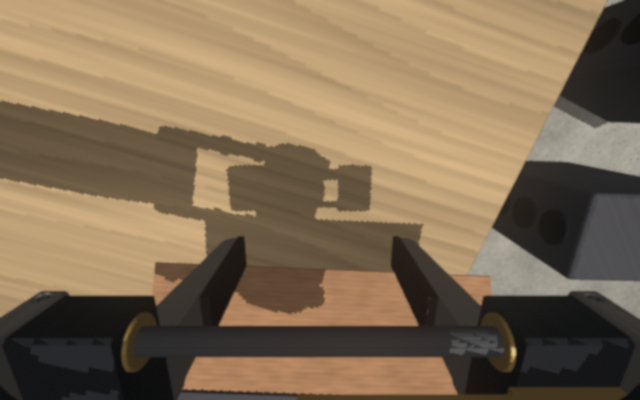

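Run:
```python
import cv2
a=cv2.imread("pics/top0.png")
cv2.imwrite("pics/t_pail.png",cv2.resize(a[160:310,310:510],None,fx=4,fy=4,interpolation=cv2.INTER_CUBIC))
cv2.imwrite("pics/t_chute.png",cv2.resize(a[140:290,130:290],None,fx=4,fy=4,interpolation=cv2.INTER_CUBIC))
s=cv2.imread("pics/scene0.png")
cv2.imwrite("pics/s_pail.png",cv2.resize(s[160:290,220:360],None,fx=4.5,fy=4.5,interpolation=cv2.INTER_CUBIC))
cv2.imwrite("pics/s_chute.png",cv2.resize(s[80:210,330:470],None,fx=4.5,fy=4.5,interpolation=cv2.INTER_CUBIC))
```

```text
(no output)
```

View pics/t_pail.png

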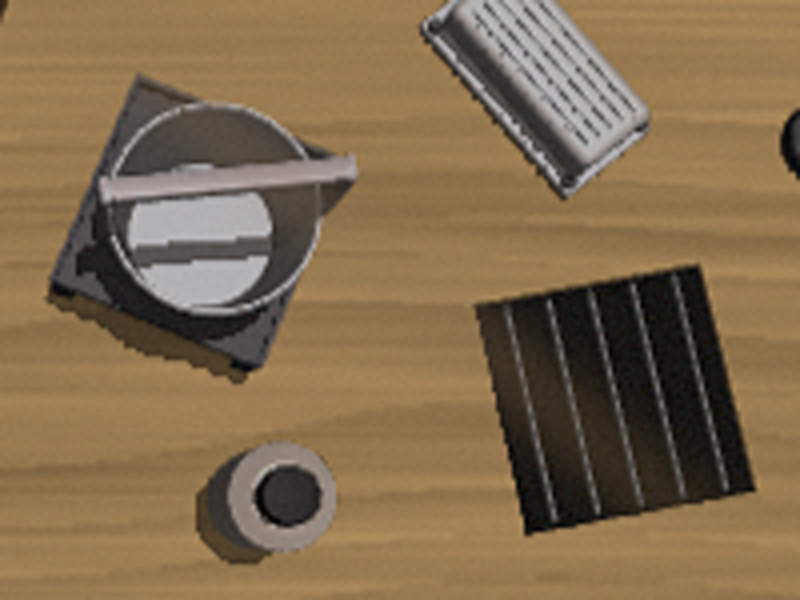

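View pics/t_chute.png

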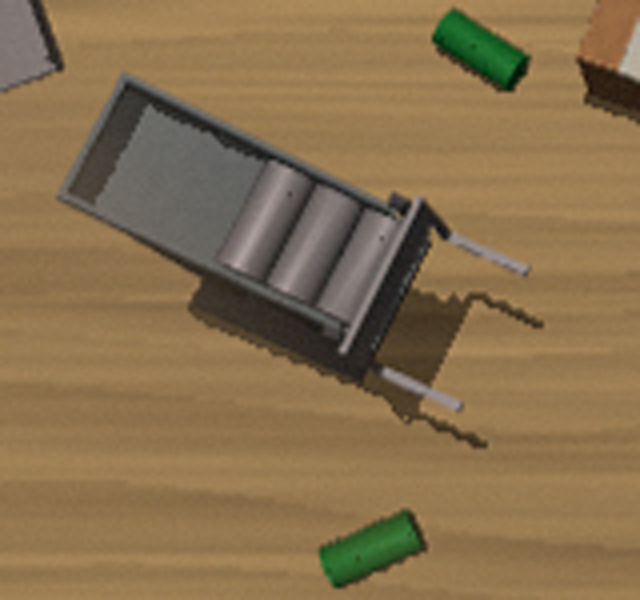

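View pics/s_pail.png

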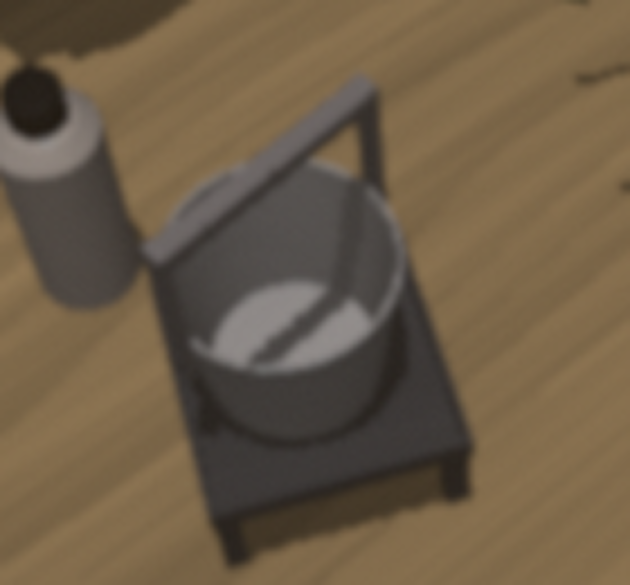

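View pics/s_chute.png

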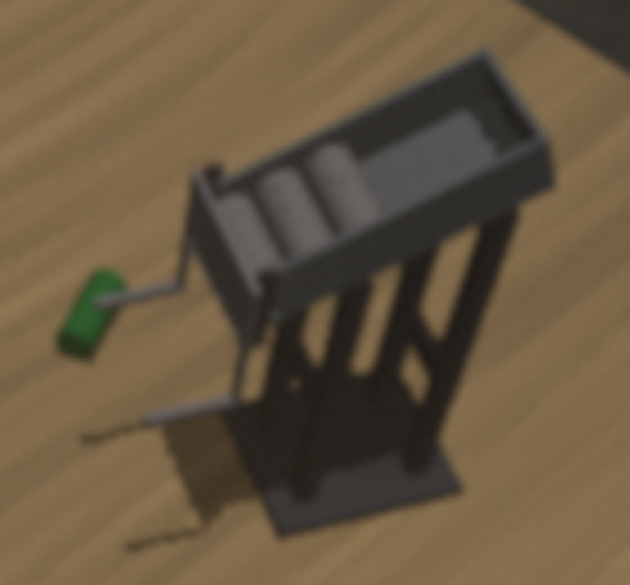

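```bash
cat > h.py <<'E'
import numpy as np, cv2
from scipy.optimize import least_squares
from cell import robot
CM={n:robot.camera_model(n) for n in("top","scene")}
def proj(n,P,m=None):
    m=m or CM[n]; T=np.array(m["T"]);P=np.atleast_2d(P)
    c=(P-T[:3,3])@T[:3,:3]; u=c@np.array(m["camera_matrix"]).T
    return u[:,:2]/u[:,2:]
def ray(n,uv,z,m=None):
    m=m or CM[n];T=np.array(m["T"]);d=T[:3,:3]@np.linalg.solve(np.array(m["camera_matrix"]),[uv[0],uv[1],1])
    return T[:3,3]+d*(z-T[2,3])/d[2]
def R(a): return np.array([[np.cos(a),-np.sin(a),0],[np.sin(a),np.cos(a),0],[0,0,1]])
def tp(p): return (np.array(p)-1.5)/4+[310,160]
def tc(p): return (np.array(p)-1.5)/4+[130,140]
def sp(p): return (np.array(p)-1.75)/4.5+[220,160]
def sc(p): return (np.array(p)-1.75)/4.5+[330,80]
def fit(obs,x0,z0=0):
    # obs: (cam, uv, local pt)
    def f(x):
        return np.concatenate([(proj(c,R(x[2])@np.array(p)+[x[0],x[1],z0])[0]-uv) for c,uv,p in obs])
    r=least_squares(f,x0); return r.x,f(r.x).reshape(-1,2).round(1)
E
python3 - <<'E'
from h import *
print("prong tips", ray("top",tc((528,271)),.156),ray("top",tc((460,406)),.156))
print("scene tips", ray("scene",sc((148,418)),.156),ray("scene",sc((100,302)),.156))
ch=[("top",tc((528,271)),(-.052,-.046,.156)),("top",tc((460,406)),(-.052,.046,.156)),("scene",sc((148,418)),(-.052,-.046,.153)),("scene",sc((100,302)),(-.052,.046,.153))]
x,r=fit(ch,[.45,.3,1.1]);print("chute",x,r.tolist())
print("gate top proj",((proj("top",R(x[2])@np.array([.003,0,.248])+[x[0],x[1],0])-[130,140])*4))
print("upper end",((proj("top",R(x[2])@np.array([.176,0,.31])+[x[0],x[1],0])-[130,140])*4), "meas mid",(125+62)/2,(75+197)/2)
for z in(.267,):
  a,b=ray("top",tp((100,188)),z),ray("top",tp((355,167)),z);print("bar",a,b,np.linalg.norm(a-b),(a+b)/2,np.arctan2(*(b-a)[[1,0]]))
  a,b=ray("scene",sp((150,245)),z),ray("scene",sp((370,90)),z);print("bar s",a,b,np.linalg.norm(a-b),(a+b)/2)
print("rim",ray("top",tp((214.5,209)),.18), ray("top",tp((108,209)),.18),ray("top",tp((322,209)),.18))
q=[ray("top",tp(p),.004) for p in((475,305),(698,265),(755,490),(527,534))]
print("mat",np.mean(q,0),[np.linalg.norm(q[i]-q[i-1]) for i in range(4)],np.arctan2(*(q[1]-q[0])[[1,0]]))
for n,p,z in(("can",(290,495),.19),("carton",None,0)):
  if p: print(n,ray("top",tp(p),z))
print("cover",[ray("top",tp(p),.0) for p in((425,30),(570,198),(648,130))])
print("carton",[ray("top",p,.09) for p in((287,118),(320,127),(306,165))])
print("stand",[ray("top",tp(p),.08) for p in((138,76),(355,180),(262,365),(52,288))])
E
```

```text
prong tips [0.59856607 0.1790264  0.156     ] [0.51548617 0.21785307 0.156     ]
scene tips [0.59895827 0.18316953 0.156     ] [0.51593689 0.2223761  0.156     ]
chute [0.57896975 0.24788064 1.13344437] [[-0.9, -0.0], [-1.0, 0.1], [-0.7, 1.0], [-0.8, 1.0]]
gate top proj [[375.47242445 270.68008407]]
upper end [[ 60.5200073  112.90235283]] meas mid 93.5 136.0
bar [0.5795679  0.00322012 0.267     ] [ 0.59170499 -0.13758024  0.267     ] 0.14132250812057123 [ 0.58563644 -0.06718006  0.267     ] -1.4848081876816601
bar s [ 0.58633229 -0.13291553  0.267     ] [0.58277559 0.00114639 0.267     ] 0.13410908904150443 [ 0.58455394 -0.06588457  0.267     ]
rim [ 0.58361916 -0.0677147   0.18      ] [ 0.58347368 -0.00392526  0.18      ] [ 0.58376617 -0.13217184  0.18      ]
mat [ 0.48444386 -0.35689637  0.004     ] [np.float64(0.15886993012896192), np.float64(0.15939191524078158), np.float64(0.1576575063522229), np.float64(0.15987370961155847)] -1.3920838475153916
can [ 0.41434408 -0.10802373  0.19      ]
cover [array([ 0.74639253, -0.23687593,  0.        ]), array([ 0.62441918, -0.33480509,  0.        ]), array([ 0.67356826, -0.39264009,  0.        ])]
carton [array([0.8567415 , 0.12628835, 0.09      ]), array([0.8315508 , 0.03715497, 0.09      ]), array([0.72555583, 0.0738757 , 0.09      ])]
stand [array([ 0.69128223, -0.02736665,  0.08      ]), array([ 0.62120661, -0.16981294,  0.08      ]), array([ 0.49930551, -0.10626226,  0.08      ]), array([0.54917515, 0.02946732, 0.08      ])]
```

```bash
cat >> h.py <<'E'
from scipy.spatial.transform import Rotation as Ro
def plan(p,zyaw=None):
    s=robot.get_state(); r=Ro.from_quat(s["tcp_rot"]); M=r.as_matrix()
    cur=np.arctan2(M[1,2],M[0,2])
    if zyaw is None: zyaw=cur
    zyaw=cur+(zyaw-cur+np.pi/2)%np.pi-np.pi/2
    z=np.array([np.cos(zyaw),np.sin(zyaw),0]);x=np.array([0,0,-1.]);G=np.c_[x,np.cross(z,x),z]
    print("t",s["clock"],"tcp",s["eef_pos"].round(4),"zyaw",round(cur,4),"tilt",round(np.degrees(np.arccos(-M[2,0])),2),"F",s["contact_force"].round(1),"gap",round(s["finger_gap"],4),"q",s["joint_positions"].round(2))
    print(" offset mm",((np.array(p)-s["eef_pos"])@M*1000).round(1)," rotvec deg",np.degrees((r.inv()*Ro.from_matrix(G)).as_rotvec()).round(2),"turned",round(np.degrees(zyaw-cur),1))
E
python3 - <<'E'
from h import *
plan([.585,-.067,.36],.086)
x=np.array([.57897,.24788]);
ch=[("top",tc((528,271)),(-.052,-.046,.156)),("top",tc((460,406)),(-.052,.046,.156))]
x,r=fit(ch,[.45,.3,1.1]);print("chute",x,r.tolist())
print("gate top proj",((proj("top",R(x[2])@np.array([.001,0,.248])+[x[0],x[1],0])-[130,140])*4+1.5))
print("upper end",((proj("top",R(x[2])@np.array([.162,0,.306])+[x[0],x[1],0])-[130,140])*4+1.5))
E
```

```text
t 0.15 tcp [ 0.1676 -0.5495  0.2139] zyaw -1.275 tilt 0.08 F [0.1 1.4 0.1] gap 0.092 q [-1.49  0.16  1.6   0.    1.39 -0.21]
 offset mm [-145.5  540.  -340.1]  rotvec deg [-7.798e+01 -6.000e-02 -7.000e-02] turned 78.0
chute [0.57904204 0.24554975 1.13370392] [[0.0, -0.1], [-0.0, 0.1]]
gate top proj [[384.334856   273.55868836]]
upper end [[ 92.3589738  127.22324371]]
```

move_arm(grip=[91,91,91,91,91,91,91,91,91,91,91,91], offset=[[-60,0,0],[-120,40,-25],[-146,90,-57],[-146,140,-88],[-146,190,-120],[-146,240,-151],[-146,290,-183],[-146,340,-214],[-146,390,-246],[-146,440,-277],[-146,490,-309],[-146,540,-340]], angular=[[0,0,0],[-5,0,0],[-12,0,0],[-20,0,0],[-28,0,0],[-36,0,0],[-44,0,0],[-52,0,0],[-60,0,0],[-68,0,0],[-74,0,0],[-78,0,0]])

```text
clock: 1.65
eef_pos: [0.586, -0.0653, 0.3602]
tcp_rot: [-0.031, 0.707, 0.032, 0.706]
contact_force: [1.1, -0.3, -1.0]
finger_gap: 0.0911
```

Run:
```python
from h import *
plan([.585,-.067,.36],.086)
m=robot.camera_model("wrist");np.save("w1.npy",m["T"])
cv2.imwrite("pics/w1.png",robot.grab_frame("wrist")[:,:,::-1])
print(proj("wrist",np.array([[.585,-.067,.267],[.5797,.0035,.267],[.5918,-.1376,.267]]),m))
```

```text
t 1.65 tcp [ 0.586  -0.0653  0.3602] zyaw 0.0892 tilt 0.08 F [ 1.1 -0.3 -1. ] gap 0.0911 q [-0.32  0.15  1.33  0.    1.67 -0.41]
 offset mm [ 0.2 -1.6 -1.1]  rotvec deg [ 0.18 -0.02 -0.08] turned -0.2
[[317.40247679 207.2410505 ]
 [318.50093577 129.23670592]
 [317.93873605 274.60454326]]
```

View pics/w1.png

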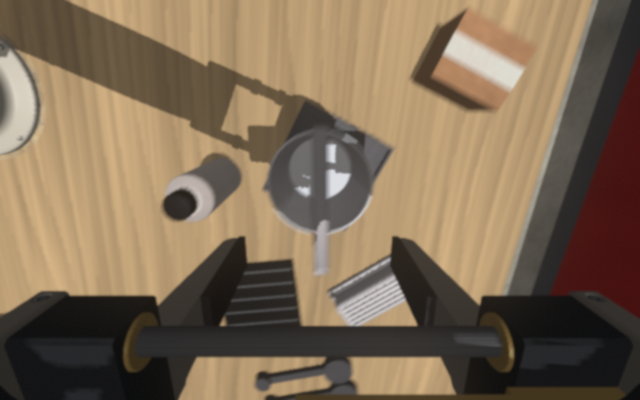

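move_arm(grip=[91,91,91,91,20,5,0,0,0,0], offset=[[40,-2,-1],[80,-2,-1],[110,-2,-1],[119,-2,-1],[119,-2,-1],[119,-2,-1],[119,-2,-1],[119,-2,-1],[119,-2,-1],[119,-2,-1]], angular=[[0,0,0],[0,0,0],[0,0,0],[0,0,0],[0,0,0],[0,0,0],[0,0,0],[0,0,0],[0,0,0],[0,0,0]])

```text
clock: 2.95
eef_pos: [0.588, -0.0611, 0.2401]
tcp_rot: [-0.032, 0.706, 0.036, 0.707]
contact_force: [-0.3, -0.3, -0.6]
finger_gap: 0.0328
```

move_arm(grip=[0,0,0,0,0,0], offset=[[0,0,0],[0,0,0],[0,0,0],[0,0,0],[0,0,0],[0,0,0]], angular=[[0,0,0],[0,0,0],[0,0,0],[0,0,0],[0,0,0],[0,0,0]])

```text
clock: 3.7
eef_pos: [0.5879, -0.0611, 0.24]
tcp_rot: [-0.032, 0.706, 0.036, 0.706]
contact_force: [-1.2, -0.3, 2.0]
finger_gap: 0.0133
```

Run:
```python
from h import *
plan([.585,-.067,.241],.086)
```

```text
t 3.7 tcp [ 0.5879 -0.0611  0.24  ] zyaw 0.0965 tilt 0.35 F [-1.2 -0.3  2. ] gap 0.0133 q [-0.31  0.18  1.52  0.01  1.44 -0.41]
 offset mm [-1.  -5.6 -3.4]  rotvec deg [ 0.6   0.05 -0.34] turned -0.6
```

move_arm(grip=[30,30,30,30,30,0,0,0,0,0,0], offset=[[0,0,0],[0,0,0],[-1,-5.5,-1],[-1,-5.5,-1],[-1,-5.5,-1],[-1,-5.5,-1],[-1,-5.5,-1],[-1,-5.5,-1],[-1,-5.5,-1],[-1,-5.5,-1],[-1,-5.5,-1]], angular=[[0,0,0],[0,0,0],[0,0,0],[0,0,0],[0,0,0],[0,0,0],[0,0,0],[0,0,0],[0,0,0],[0,0,0],[0,0,0]])

```text
clock: 5.08
eef_pos: [0.5873, -0.0666, 0.241]
tcp_rot: [-0.032, 0.706, 0.036, 0.706]
contact_force: [-1.8, 0.5, 0.7]
finger_gap: 0.0133
```

Run:
```python
from h import *
plan([.585,-.067,.241],.086)
```

```text
t 5.075 tcp [ 0.5873 -0.0666  0.241 ] zyaw 0.0965 tilt 0.35 F [-1.8  0.5  0.7] gap 0.0133 q [-0.32  0.18  1.52  0.01  1.44 -0.42]
 offset mm [ 0.  -0.1 -2.4]  rotvec deg [ 0.6   0.04 -0.34] turned -0.6
```

move_arm(grip=[0,0,0,0,0,0,0], offset=[[-8,0,0],[-20,0,0],[-35,0,0],[-50,0,0],[-60,0,0],[-60,0,0],[-60,0,0]], angular=[[0,0,0],[0,0,0],[0,0,0],[0,0,0],[0,0,0],[0,0,0],[0,0,0]])

```text
clock: 5.95
eef_pos: [0.5871, -0.0669, 0.3004]
tcp_rot: [-0.032, 0.706, 0.036, 0.706]
contact_force: [0.6, 0.4, -3.4]
finger_gap: 0.0137
```

Run:
```python
from h import *
cv2.imwrite("pics/w2.png",robot.grab_frame("wrist")[:,:,::-1])
plan([.52,.115,.301],1.14)
```

```text
t 6.0 tcp [ 0.587  -0.0669  0.3001] zyaw 0.0965 tilt 0.38 F [-0.1  0.  -2.6] gap 0.0139 q [-0.32  0.16  1.43  0.01  1.56 -0.42]
 offset mm [  0.4 187.5 -49.1]  rotvec deg [-59.79   0.16  -0.36] turned 59.8
```

View pics/w2.png

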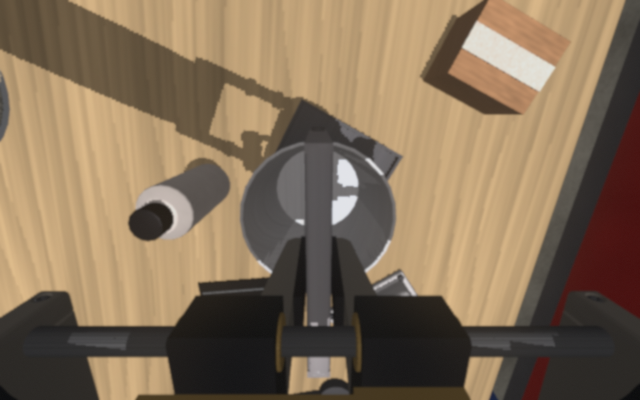

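move_arm(grip=[0,0,0,0,0,0,0,0,0,0,0,0], offset=[[0,10,-2],[0,30,-7],[0,53,-13],[0,76,-19],[0,99,-25],[0,122,-31],[0,145,-37],[0,166,-43],[0,181,-47],[0,187.5,-49],[0,187.5,-49],[0,187.5,-49]], angular=[[-3,0,0],[-9,0,0],[-16,0,0],[-23,0,0],[-30,0,0],[-37,0,0],[-44,0,0],[-51,0,0],[-57,0,0],[-60,0,-0.3],[-60,0,-0.3],[-60,0,-0.3]])

```text
clock: 7.5
eef_pos: [0.5201, 0.1147, 0.3011]
tcp_rot: [-0.382, 0.594, 0.383, 0.596]
contact_force: [0.4, 0.1, -4.0]
finger_gap: 0.0138
```

Run:
```python
from h import *
m=robot.camera_model("wrist")
w=robot.grab_frame("wrist")[:,:,::-1];t=robot.grab_frame("top")[:,:,::-1]
cv2.imwrite("pics/w3.png",w)
cv2.imwrite("pics/t3.png",cv2.resize(t[130:330,130:390],None,fx=3,fy=3,interpolation=cv2.INTER_CUBIC))
plan([.52,.115,.2],1.14)
c=np.array([.579,.2455,0])
P=np.array([R(1.134)@p+c for p in([-.052,-.046,.156],[-.052,.046,.156],[.003,0,.248])]);print(proj("wrist",P,m))
```

```text
t 7.6 tcp [0.5202 0.1146 0.3012] zyaw 1.1426 tilt 0.16 F [-0.1  0.  -2.7] gap 0.014 q [-0.01  0.    1.59  0.    1.55 -1.15]
 offset mm [101.2   0.4  -0. ]  rotvec deg [0.15 0.15 0.01] turned -0.1
[[397.67387149 229.37827688]
 [405.32260436 148.07631256]
 [500.65699083 220.01067161]]
```

View pics/w3.png

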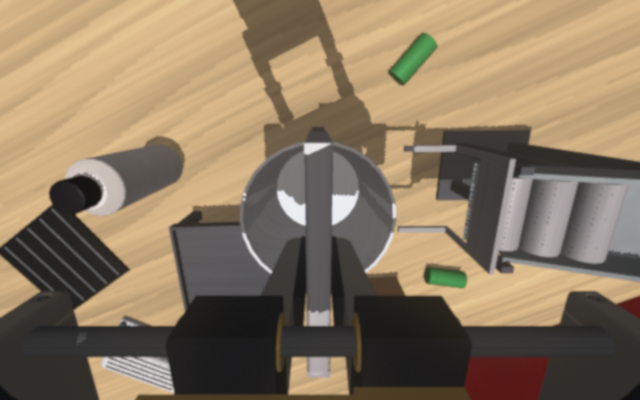

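View pics/t3.png

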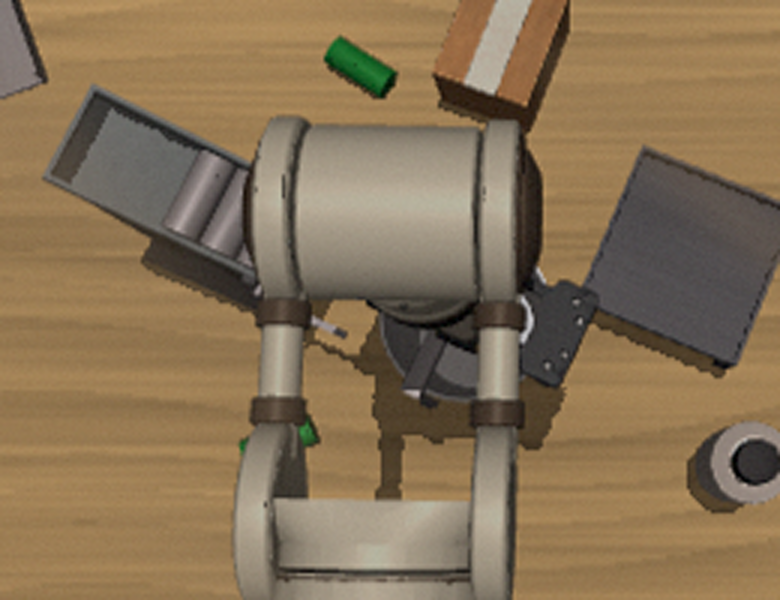

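move_arm(grip=[0,0,0,0,0,0,0], offset=[[15,0,0],[40,0,0],[65,0,0],[90,0,0],[105,0,0],[105,0,0],[105,0,0]], angular=[[0,0,0],[0,0,0],[0,0,0],[0,0,0],[0,0,0],[0,0,0],[0,0,0]])

```text
clock: 8.48
eef_pos: [0.521, 0.1148, 0.1972]
tcp_rot: [-0.382, 0.594, 0.382, 0.596]
contact_force: [1.1, -0.8, -2.8]
finger_gap: 0.0138
```

Run:
```python
from h import *
w=robot.grab_frame("wrist")[:,:,::-1];t=robot.grab_frame("scene")[:,:,::-1]
cv2.imwrite("pics/w4.png",w)
cv2.imwrite("pics/s4.png",cv2.resize(t[60:260,220:480],None,fx=3,fy=3,interpolation=cv2.INTER_CUBIC))
plan([.5554,.190,.196],1.14)
```

```text
t 8.575 tcp [0.5212 0.1149 0.1975] zyaw 1.1425 tilt 0.25 F [-0.6 -0.5 -4. ] gap 0.0138 q [-0.01  0.06  1.74  0.    1.34 -1.15]
 offset mm [ 1.8  0.1 82.6]  rotvec deg [0.14 0.21 0.13] turned -0.1
```

View pics/w4.png

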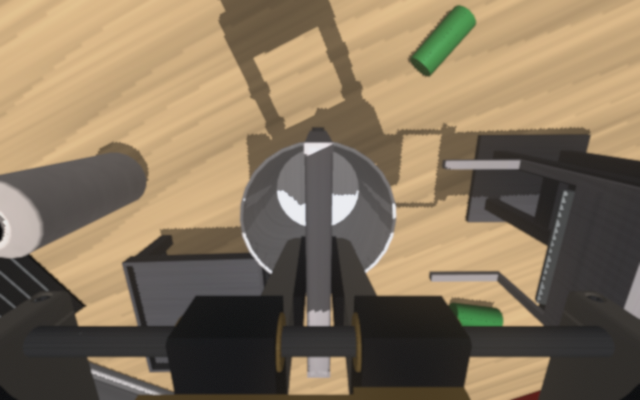

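View pics/s4.png

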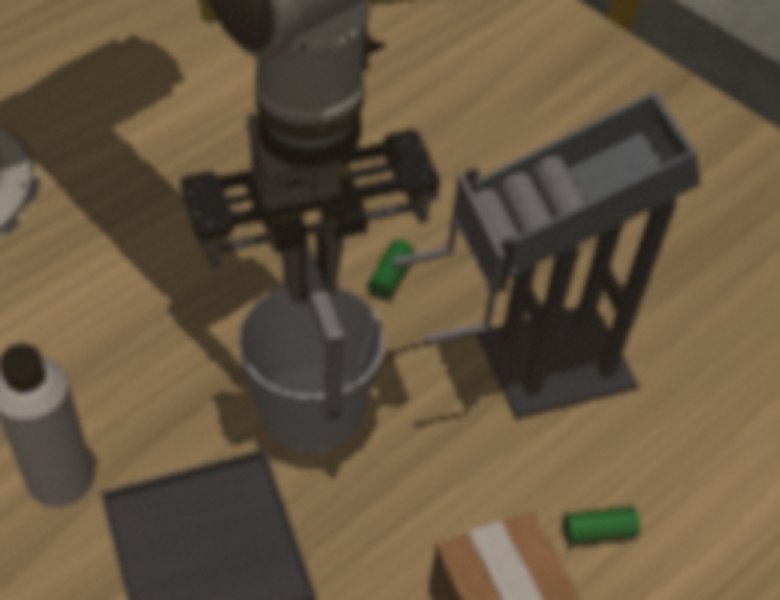

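Run:
```python
from h import *
m=robot.camera_model("wrist");s=robot.get_state();M=Ro.from_quat(s["tcp_rot"]).as_matrix()
a,b=ray("wrist",(443.5,164),.156,m),ray("wrist",(430.5,276),.156,m)
print(a,b,np.linalg.norm(a-b),((a-s["eef_pos"])@M*1000).round(1),((b-s["eef_pos"])@M*1000).round(1))
# bar ends in tool frame
z=s["eef_pos"][2]+.026
for uv in((318,136),(318,372)): print(((ray("wrist",uv,z,m)-s["eef_pos"])@M*1000).round(1))
```

```text
[0.51503193 0.21653502 0.156     ] [0.59840335 0.17946634 0.156     ] 0.09124078716908017 [41.7 47.9 89.8] [ 41.9 -43.3  90.7]
[-26.2  72.9  -0.4]
[-25.8 -69.9  -0.4]
```

move_arm(grip=[0,0,0,0,0,0,0,0,0], offset=[[2,1,8],[2,1,22],[2,1,38],[2,1,54],[2,1,68],[2,1,78],[2,1,81.5],[2,1,81.5],[2,1,81.5]], angular=[[0,0,0],[0,0,0],[0,0,0],[0,0,0],[0,0,0],[0,0,0],[0,0,0],[0,0,0],[0,0,0]])

```text
clock: 9.7
eef_pos: [0.554, 0.189, 0.1958]
tcp_rot: [-0.382, 0.593, 0.382, 0.596]
contact_force: [-0.4, -0.1, -3.3]
finger_gap: 0.0138
```

Run:
```python
from h import *
w=robot.grab_frame("wrist")[:,:,::-1];t=robot.grab_frame("scene")[:,:,::-1]
cv2.imwrite("pics/w5.png",w)
cv2.imwrite("pics/s5.png",cv2.resize(t[60:260,220:480],None,fx=3,fy=3,interpolation=cv2.INTER_CUBIC))
plan([.5554,.190,.250],1.14)
```

```text
t 9.8 tcp [0.5541 0.189  0.1958] zyaw 1.142 tilt 0.24 F [-0.7 -0.  -3.3] gap 0.0138 q [ 0.12  0.2   1.59  0.    1.35 -1.02]
 offset mm [-54.1  -0.9   1.6]  rotvec deg [0.12 0.21 0.13] turned -0.1
```

View pics/w5.png

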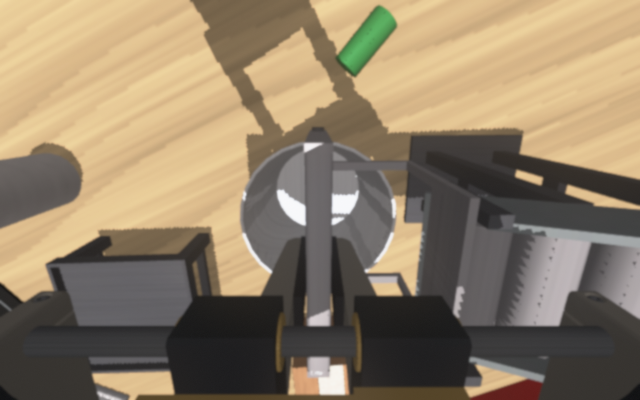

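View pics/s5.png

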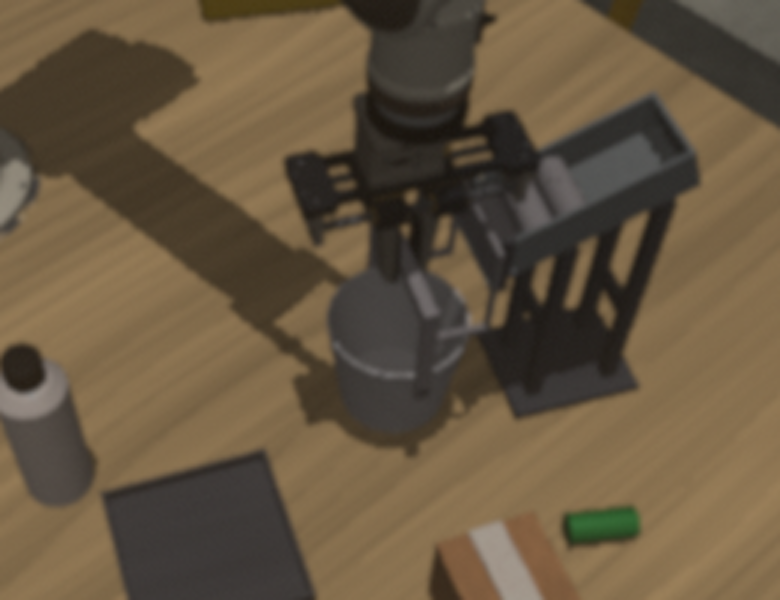

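move_arm(grip=[0,0,0,0,0,0,0,0,0,0], offset=[[-8,0,0],[-14,0,0],[-19,0,0],[-26,0,0],[-34,0,0],[-42,0,0],[-49,0,0],[-53,0,0],[-53,0,0],[-53,0,0]], angular=[[0,0,0],[0,0,0],[0,0,0],[0,0,0],[0,0,0],[0,0,0],[0,0,0],[0,0,0],[0,0,0],[0,0,0]])

```text
clock: 11.05
eef_pos: [0.5534, 0.1892, 0.248]
tcp_rot: [-0.382, 0.594, 0.383, 0.596]
contact_force: [0.3, 1.0, -18.8]
finger_gap: 0.0141
```

Run:
```python
from h import *
w=robot.grab_frame("wrist")[:,:,::-1];t=robot.grab_frame("scene")[:,:,::-1]
cv2.imwrite("pics/w6.png",w)
cv2.imwrite("pics/s6.png",cv2.resize(t[60:260,220:480],None,fx=3,fy=3,interpolation=cv2.INTER_CUBIC))
plan([.5541,.189,.250],1.14)
```

```text
t 11.15 tcp [0.5537 0.189  0.2482] zyaw 1.1421 tilt 0.21 F [ 0.3 -0.9 -7.8] gap 0.014 q [ 0.12  0.16  1.53  0.    1.45 -1.02]
 offset mm [-1.8 -0.4  0.2]  rotvec deg [0.12 0.19 0.09] turned -0.1
```

View pics/w6.png

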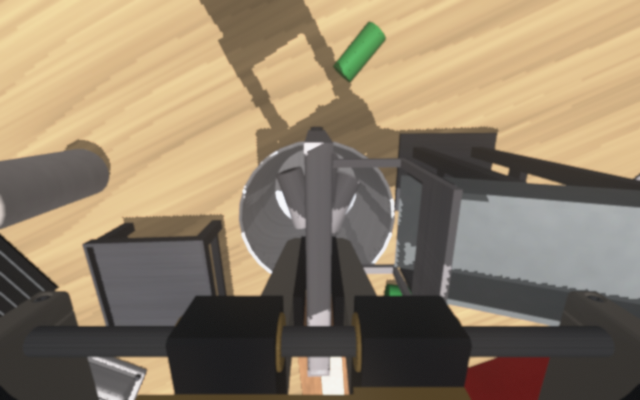

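View pics/s6.png

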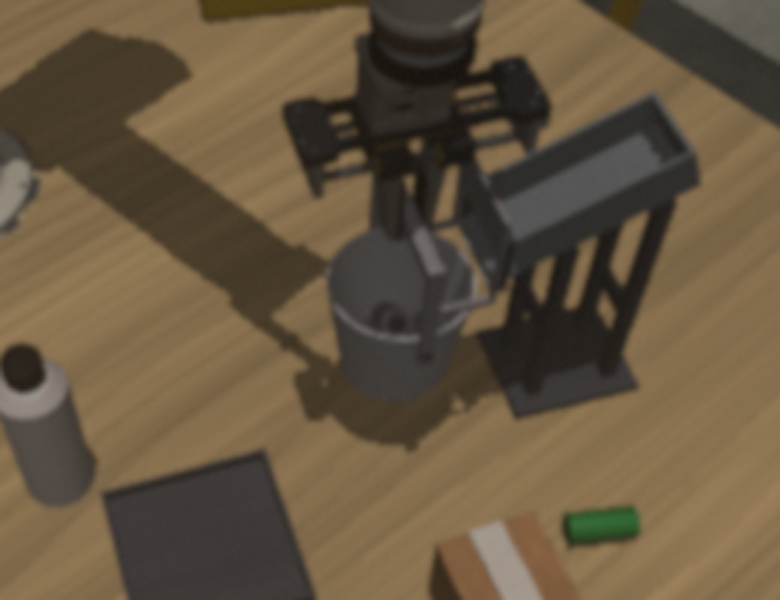

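move_arm(grip=[0,0,0,0,0,0,0,0,0,0], offset=[[0,0,0],[0,0,0],[8,0,0],[16,0,0],[24,0,0],[32,0,0],[40,0,0],[48,0,0],[53,0,0],[53,0,0]], angular=[[0,0,0],[0,0,0],[0,0,0],[0,0,0],[0,0,0],[0,0,0],[0,0,0],[0,0,0],[0,0,0],[0,0,0]])

```text
clock: 12.4
eef_pos: [0.5536, 0.189, 0.1948]
tcp_rot: [-0.382, 0.594, 0.382, 0.596]
contact_force: [-1.1, -0.7, -7.3]
finger_gap: 0.0132
```

Run:
```python
from h import *
w=robot.grab_frame("wrist")[:,:,::-1]
cv2.imwrite("pics/w7.png",cv2.resize(w[100:300,200:500],None,fx=2.6,fy=2.6,interpolation=cv2.INTER_CUBIC))
plan([.5541,.189,.196],1.14)
```

```text
t 12.45 tcp [0.5538 0.1891 0.1952] zyaw 1.1421 tilt 0.2 F [ 0.8  0.5 -6.2] gap 0.0134 q [ 0.12  0.2   1.59  0.    1.35 -1.02]
 offset mm [-0.8 -0.3  0. ]  rotvec deg [0.12 0.18 0.09] turned -0.1
```

View pics/w7.png

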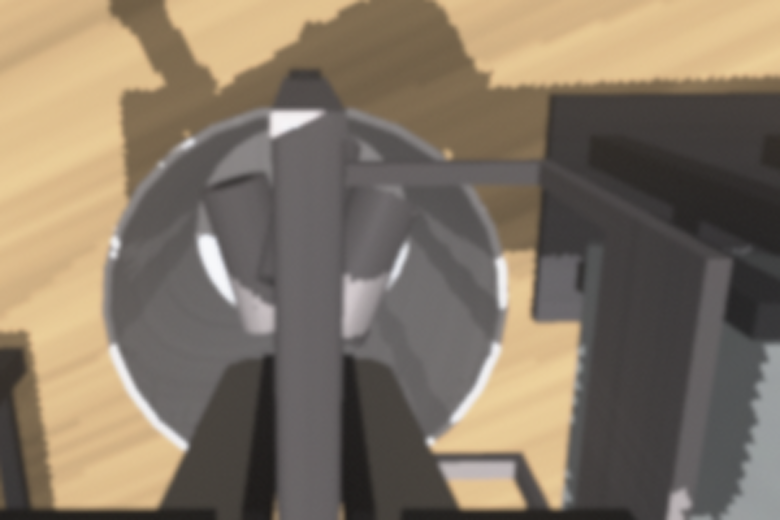

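move_arm(grip=[0,0,0,0,0,0,0,0,0,0,0,0], offset=[[0,0,-8],[0,0,-22],[0,0,-38],[0,0,-54],[0,0,-70],[0,0,-81],[-10,0,-84],[-40,0,-84],[-75,0,-84],[-110,0,-84],[-140,0,-84],[-145,0,-84]], angular=[[0,0,0],[0,0,0],[0,0,0],[0,0,0],[0,0,0],[0,0,0],[0,0,0],[0,0,0],[0,0,0],[0,0,0],[0,0,0],[0,0,0]])

```text
clock: 13.95
eef_pos: [0.52, 0.1127, 0.3433]
tcp_rot: [-0.383, 0.592, 0.381, 0.598]
contact_force: [1.0, -0.3, -7.2]
finger_gap: 0.0139
```

Run:
```python
from h import *
t=robot.grab_frame("scene")[:,:,::-1]
cv2.imwrite("pics/s8.png",cv2.resize(t[20:260,220:480],None,fx=2.5,fy=2.5,interpolation=cv2.INTER_CUBIC))
plan([.585,-.1,.34]);plan([.487,-.3565,.34]);
```

```text
t 14.0 tcp [0.5194 0.1126 0.342 ] zyaw 1.1425 tilt 0.42 F [-0.2 -0.2 -6.6] gap 0.0139 q [-0.02 -0.01  1.53  0.    1.62 -1.16]
 offset mm [   2.  -147.9 -166.2]  rotvec deg [-0.    0.29  0.3 ] turned 0.0
t 14.0 tcp [0.5194 0.1126 0.342 ] zyaw 1.1425 tilt 0.42 F [-0.2 -0.2 -6.6] gap 0.0139 q [-0.02 -0.01  1.53  0.    1.62 -1.16]
 offset mm [   0.6 -165.3 -440.2]  rotvec deg [-0.    0.29  0.3 ] turned 0.0
```

View pics/s8.png

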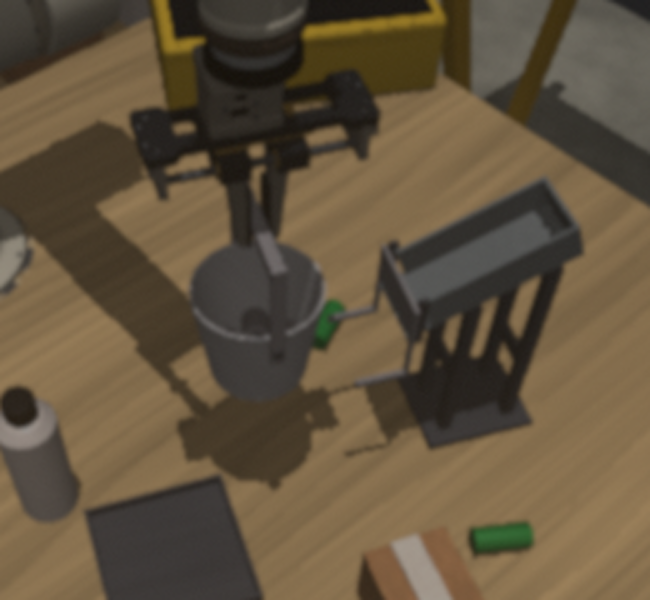

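Gate is shut and the chute is empty, with the pail hanging clear of it. Next I carry it over the stand side to the mat.

move_arm(grip=[0,0,0,0,0,0,0,0,0], offset=[[0,-8,-9],[0,-25,-28],[0,-48,-54],[0,-72,-81],[0,-96,-108],[0,-120,-135],[0,-140,-158],[0,-148,-167],[0,-148,-167]], angular=[[0,0,0],[0,0,0],[0,0,0],[0,0,0],[0,0,0],[0,0,0],[0,0,0],[0,0.3,0.3],[0,0.3,0.3]])

```text
clock: 15.12
eef_pos: [0.5845, -0.1012, 0.3407]
tcp_rot: [-0.381, 0.596, 0.383, 0.595]
contact_force: [-0.1, 0.7, -6.0]
finger_gap: 0.0137
```

Run:
```python
from h import *
plan([.487,-.3565,.34])
```

```text
t 15.125 tcp [ 0.5845 -0.1012  0.3407] zyaw 1.1415 tilt 0.13 F [-0.1  0.7 -6. ] gap 0.0137 q [-0.37  0.16  1.35 -0.    1.63 -1.52]
 offset mm [   0.7  -17.6 -272.7]  rotvec deg [-0.   -0.02 -0.12] turned 0.0
```

move_arm(grip=[0,0,0,0,0,0,0,0,0,0,0,0], offset=[[0,-1,-12],[0,-3,-38],[0,-5,-68],[0,-7,-98],[0,-9,-128],[0,-11,-158],[0,-13,-188],[0,-15,-218],[0,-17,-246],[0,-17.5,-264],[0,-17.5,-272.5],[0,-17.5,-272.5]], angular=[[0,0,0],[0,0,0],[0,0,0],[0,0,0],[0,0,0],[0,0,0],[0,0,0],[0,0,0],[0,0,0],[0,0,0],[0,0,0],[0,0,0]])

```text
clock: 16.62
eef_pos: [0.4869, -0.3562, 0.3407]
tcp_rot: [-0.381, 0.596, 0.383, 0.595]
contact_force: [-0.4, 0.4, -6.2]
finger_gap: 0.0138
```

move_arm(grip=[0,0], offset=[[0,0,0],[0,0,0]], angular=[[0,0,0],[0,0,0]])

```text
clock: 16.88
eef_pos: [0.4873, -0.3555, 0.3408]
tcp_rot: [-0.382, 0.595, 0.383, 0.594]
contact_force: [-0.0, 0.1, -7.1]
finger_gap: 0.0138
```

Run:
```python
from h import *
m=robot.camera_model("wrist")
print(proj("wrist",np.array([R(.1787)@np.array([a,b,0])*.08+[.4844,-.3569,.004] for a,b in((1,1),(1,-1),(-1,-1),(-1,1))]),m))
w=robot.grab_frame("wrist")[:,:,::-1]
cv2.imwrite("pics/w9.png",w)
plan([.487,-.3565,.176])
```

```text
[[381.1065323  173.49474102]
 [305.86981797 222.86402254]
 [250.99834432 150.11742544]
 [329.24892658  92.69046537]]
t 16.925 tcp [ 0.4872 -0.3556  0.3408] zyaw 1.1423 tilt 0.13 F [-0.1  0.4 -7. ] gap 0.0136 q [-0.83  0.18  1.32 -0.    1.64 -1.97]
 offset mm [164.8  -0.6  -0.8]  rotvec deg [-0.   -0.01 -0.13] turned -0.0
```

View pics/w9.png

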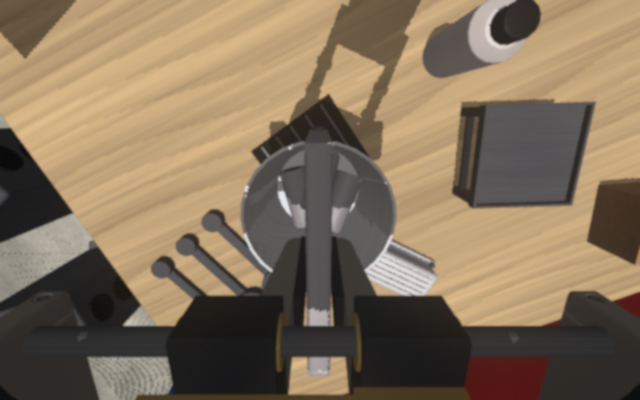

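move_arm(grip=[0,0,0,0,0,0,0,0,0,0], offset=[[8,0,0],[25,0,0],[45,0,0],[68,0,0],[91,0,0],[114,0,0],[134,0,0],[148,0,0],[155,0,0],[155,0,0]], angular=[[0,0,0],[0,0,0],[0,0,0],[0,0,0],[0,0,0],[0,0,0],[0,0,0],[0,0,0],[0,0,0],[0,0,0]])

```text
clock: 18.18
eef_pos: [0.4869, -0.3555, 0.1857]
tcp_rot: [-0.382, 0.595, 0.383, 0.594]
contact_force: [-0.6, 0.3, -6.5]
finger_gap: 0.0139
```

move_arm(grip=[0,0,0,0], offset=[[2,0,0],[4,0,0],[6,0,0],[6,0,0]], angular=[[0,0,0],[0,0,0],[0,0,0],[0,0,0]])

```text
clock: 18.68
eef_pos: [0.4868, -0.3554, 0.1795]
tcp_rot: [-0.381, 0.595, 0.383, 0.594]
contact_force: [0.7, -0.3, -6.4]
finger_gap: 0.0132
```

Run:
```python
from h import *
plan([.487,-.3565,.175])
t=robot.grab_frame("scene")[:,:,::-1]
cv2.imwrite("pics/s10.png",cv2.resize(t[180:380,80:320],None,fx=3,fy=3,interpolation=cv2.INTER_CUBIC))
```

```text
t 18.675 tcp [ 0.4868 -0.3554  0.1795] zyaw 1.1423 tilt 0.15 F [ 0.7 -0.3 -6.4] gap 0.0132 q [-0.83  0.26  1.55 -0.    1.33 -1.97]
 offset mm [ 4.5 -0.7 -0.9]  rotvec deg [ 0.    0.   -0.15] turned 0.0
```

View pics/s10.png

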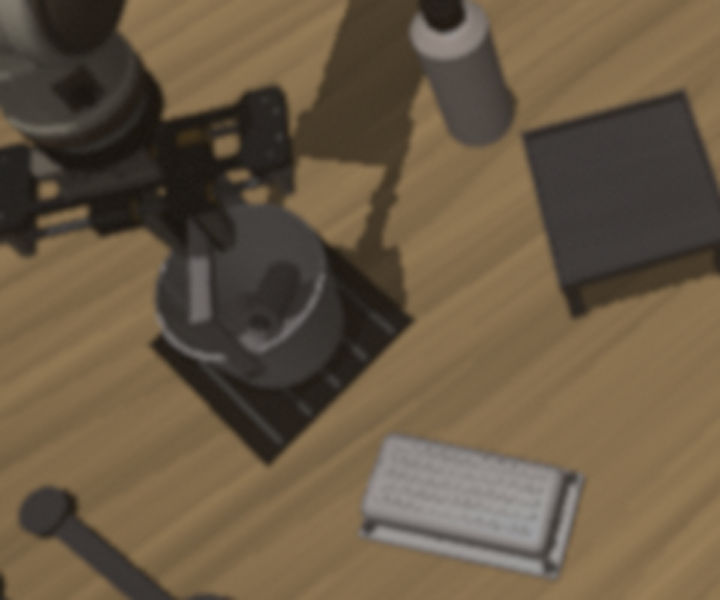

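Pail is centred just above the mat; creep down until the force shows contact.

move_arm(grip=[0,0,0,0,0], offset=[[1,0,0],[2,0,0],[3,0,0],[4,0,0],[4,0,0]], angular=[[0,0,0],[0,0,0],[0,0,0],[0,0,0],[0,0,0]])

```text
clock: 19.35
eef_pos: [0.4867, -0.3554, 0.1755]
tcp_rot: [-0.381, 0.595, 0.383, 0.594]
contact_force: [-0.0, 0.6, -6.4]
finger_gap: 0.014
```

move_arm(grip=[0,0,0], offset=[[0.7,0,0],[1.4,0,0],[1.4,0,0]], angular=[[0,0,0],[0,0,0],[0,0,0]])

```text
clock: 19.73
eef_pos: [0.4871, -0.3558, 0.1755]
tcp_rot: [-0.382, 0.595, 0.382, 0.594]
contact_force: [-2.0, 0.9, 2.9]
finger_gap: 0.0138
```

move_arm(grip=[20,40,50,50,50,50,50,50,50,50,50,50], offset=[[0,0,0],[0,0,0],[0,0,0],[0,0,0],[0,0,0],[-8,0,0],[-20,0,0],[-40,0,0],[-65,0,0],[-95,0,0],[-130,0,0],[-130,0,0]], angular=[[0,0,0],[0,0,0],[0,0,0],[0,0,0],[0,0,0],[0,0,0],[0,0,0],[0,0,0],[0,0,0],[0,0,0],[0,0,0],[0,0,0]])

```text
clock: 21.22
eef_pos: [0.4886, -0.3572, 0.3107]
tcp_rot: [-0.385, 0.595, 0.379, 0.595]
contact_force: [0.1, -0.2, -0.0]
finger_gap: 0.0499
```

Run:
```python
from h import *
plan([.487,-.3565,.3])
t=robot.grab_frame("scene")[:,:,::-1];w=robot.grab_frame("wrist")[:,:,::-1];u=robot.grab_frame("top")[:,:,::-1]
cv2.imwrite("pics/s11.png",t);cv2.imwrite("pics/t11.png",u)
cv2.imwrite("pics/w11.png",w)
```

```text
t 21.225 tcp [ 0.4886 -0.3572  0.3107] zyaw 1.1424 tilt 0.45 F [ 0.1 -0.2 -0. ] gap 0.0499 q [-0.83  0.19  1.38 -0.    1.57 -1.97]
 offset mm [10.7  1.8  0. ]  rotvec deg [ 0.   -0.24  0.39] turned 0.0
```

View pics/s11.png

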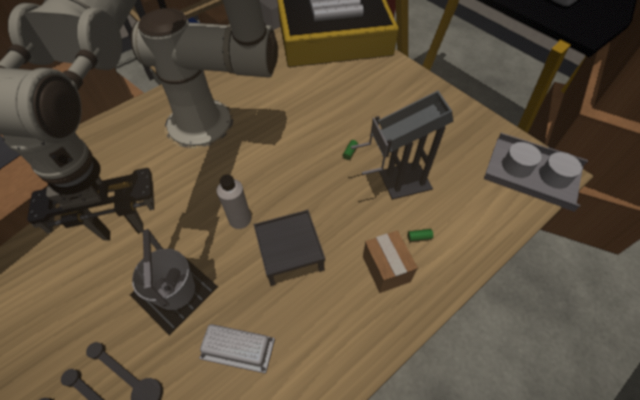

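View pics/w11.png

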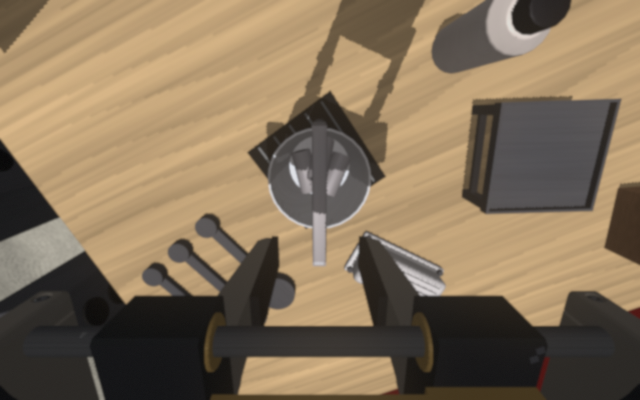

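View pics/t11.png

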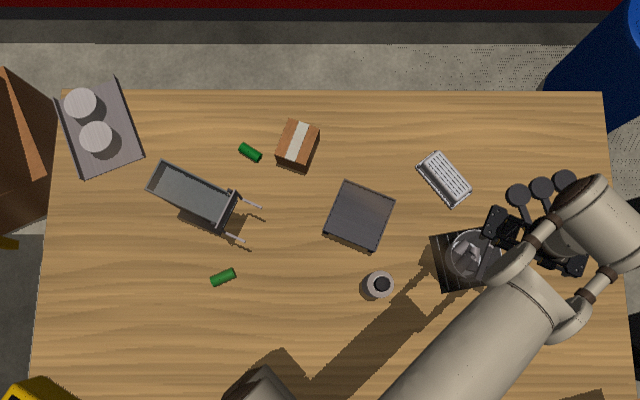

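Run:
```python
from h import *
m=robot.camera_model("wrist")
a,b=ray("wrist",(319.5,121),.201,m),ray("wrist",(319.5,264),.201,m);print(a,b,np.linalg.norm(a-b),(a+b)/2)
c=(ray("wrist",(269,179),.114,m)+ray("wrist",(371,179),.114,m))/2;print("rim",c)
d=R(-.1787)@((a+b)/2-[.4844,-.3569,0]);print("bar mid in mat frame (approx)",d.round(4))
w=cv2.imread("pics/w11.png");cv2.imwrite("pics/w11c.png",cv2.resize(w[85:275,230:400],None,fx=4,fy=3.1,interpolation=cv2.INTER_CUBIC))
```

```text
[ 0.41815979 -0.323062    0.201     ] [ 0.54743535 -0.3818942   0.201     ] 0.1420330855694283 [ 0.48279757 -0.3524781   0.201     ]
rim [ 0.48390418 -0.35185725  0.114     ]
bar mid in mat frame (approx) [-0.0008  0.0046  0.201 ]
```

View pics/w11c.png

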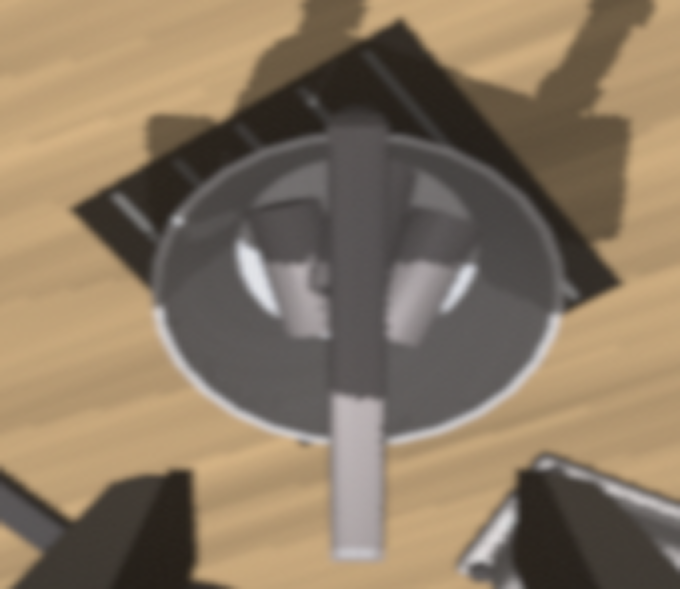

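Run:
```python
from cell import robot
print(robot.job_done())
s=robot.get_state();print(s["clock"],s["contact_force"])
```

```text
the job is handed in; nothing more can be done
None
the job is handed in; nothing more can be done
```

I lifted the pail off the stand by its handle and held it under the chute lip. I then raised it to open the gate, caught the pins, lowered it again, and set it upright on the mat and let go. I handed the job in after about 21 s. It returned no verdict.

**Last checks:**
- **Pail on the mat:** its centre measured about 1 mm and 5 mm from the mat's centre, against the 31 mm allowed. The push at touchdown was about 9 N.
- **Gate and chute:** in the final pictures the gate is down and the chute is empty.
- **Pins:** I counted two clearly in the pail. The third is mostly hidden under the handle bar. The hanging load read 6 to 7 N, which fits about 6.4 N for the pail with all three pins. No pin is visible anywhere else.
- **Bystanders:** the spray can, carton and valve cover look unmoved in the top view, at the same pixel positions as at the start.
- **Robot:** clear of everything at hand-in, with about zero force on the tool.

**What went wrong or disagreed:**
- My first grip on the handle was about 6 mm off-centre, so I opened the fingers and gripped again before lifting.
- The scene and top cameras disagreed by about 4 mm on where the prongs are. The top and wrist cameras agreed to about 2 mm, so I used those.

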